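# Lock the wrapping pole in its cradle by feeling for the flats

## Robot

A 6-joint arm with a two-finger parallel gripper is mounted at the origin on the work surface. World frame = base frame: x ahead of the robot, y to its left, z up, the work surface at z = 0. Lengths are in m, angles in rad, forces in N, time in s.
With the tool pointing down it reaches from about 0.3 to 0.775 m from the base axis. Payload 14.6 kg.
Tool frame: the origin (TCP) lies at the very end of the fingers, on their centre line; the grasp point (between the pads) lies 19 mm behind it; z points along the fingers, y is the line along which they close (so a half turn about z gives the same grasp; the last joint's range is limited). The gripper opens to 94 mm and grips with 3 to 60 N. Pads are 16 mm wide; open, the fingers measure 119 mm over their backs; the gripper's body (75 mm by 177 mm) begins 78 mm behind the grasp point.
Start: joints at [-1.405, 0.3, 1.521, -0, 1.321, -0.067], TCP at [0.127, -0.535, 0.205] pointing down, gripper open.
Joint ranges: [-3.03, 3.03], [-0.79, 2.21], [0.23, 2.52], [-1.04, 4.18], [0, 3.07], [-2.55, 2.55]. Speed limits (rad/s): [2.22, 2.22, 2.57, 3.14, 3.14, 3.14].

## Interface

Orientations are given as [roll, pitch, yaw] about the fixed x, y, z axes, in that order (R = Rz(yaw) Ry(pitch) Rx(roll)).
In Python, from station import telemetry, cams, hand_in, nets gives the robot as it stands.
- The arm moves only by the tool move_arm, never from a script. Its argument "increments" is a list of rows, each a list of 4 numbers: the shift along the tool's x, y, z in m, then the turn about the tool's z in rad. In form: [[tx, ty, tz, roll], ...]. A call has 1 to 20 rows; each row shifts and turns the commanded pose from where the row before left it, along the tool's axes as they then stand; what a row does not reach is not made up. A row lasts 1/8 s, in which the tool goes at most 62.5 mm and 10.7 degrees, less where a joint would pass 70% of its speed; a pose out of reach is approached as far as the arm can. A call is refused whole if a number of a shift passes 0.0625 or a number of a turn 0.188, either way. A call with a gripper value outside its range is refused whole. "grip" is the opening, from 0 (shut) to 1 (fully open), set as the call begins (left out, the last holds). The fingers move at their own pace and stop on an object; "force" is the grip in N (left out, the last holds). Time passes only in rows, so rows that do not move let the fingers close. It gives the time, the measured TCP pose, the force, the opening and the grip force at its end, in the units of the state.
- telemetry.get_obs(): the state, without advancing time (a new reading comes with each control period).
- cams.camera(name): name is "scene" or "top" or "wrist"; returns the picture (480x640x3 uint8, blue, green, red); there is no depth.
- cams.camera_model(name): a dict with "intrinsics" (3x3 intrinsics, pixels), "xyz" and "attitude" of the camera in the world; the wrist camera has in their place "T_tool_cam" (4x4, takes a point from camera to tool coordinates, whose origin is the TCP and whose axes are the flange's). Camera axes: x right, y up, looking along -z (the intrinsics and any distortion apply to the point x, -y, -z); pixel columns grow to the right and rows downward; lengths in m; the calibration is good to about 2 mm. A picture is of the moment at which its call begins: read the wrist's pose just before it. camera_model takes no time and is no camera call.
- hand_in(): hands the job in; it is judged then, once.
Trained networks look in the newest picture that a camera, given by its name, has taken for a name from the list of things; names that differ only in an ending like _2 or _b are one class to them, and where a whole thing is asked for, a point or a joint stands for the part that bears it (a point fixed in the world has none). Each returns a list of dicts, best first, with "conf" (0 to 1); they miss things now and then, are a little off and sometimes report something else, mostly with a low value. They report only what shows in the picture. A call takes as long as a camera call. They do not tell look-alikes from the thing itself.
- nets.search_frame(camera, query): "extent" ([left, top, right, bottom] in pixels, round what is visible of it).
- nets.mark_of(camera, query): "centre" ([column, row] in pixels: a listed point, or the origin of a listed thing).
The state is a dict: "time_s": time; "qpos": joint angles; "joint_vel": joint speeds; "tau": joint torques, N m; "ee_pos": TCP position; "eef_rot": TCP orientation; "force": force on the tool from outside, world axes, zero at the start; "moment": the same for the moment, N m; "grip_width": finger opening in m; "grip_force": force on a finger pad.
Only numpy, scipy, OpenCV 4.12 (cv2) and the standard library are available. Lean on these libraries where they do the work, as an engineer would, in place of code of your own. Each camera call takes 0.05 s, during which the arm holds its last target. There are 200 camera calls.

## Task

The pole that shirts are wrapped on for dyeing lies loose in the two V-rests of its cradle, turned to some unknown angle. Roll it in the rests until the collar's cross-hole stands upright under the lock pin (the two flats on the collar tell you by touch), then push the pin right down through it so that its knob sits on the bracket and the pole can no longer turn. Leave the pole lying in both rests, and leave the bottles and other things around it where they are.

Things in the scene. Friction and masses are not known exactly. Their poses are not given: they have to be found in the camera images.
- cradle: Wrapping cradle, fixed to the table. Plywood base 216 x 100 x 10 mm (local x -86 to 130 mm); two grey 90-degree V-rests 18 mm thick at local x = -53 and 53 mm, 82 mm tall, 74 mm wide; between them only the base, so fingers can reach below the pole. Origin: on the table under the middle between the rests. Local x: level, along the pole towards the pin bracket; z up.
- pin_arm (a point): Top face of the dark steel arm at the lock pin, on the cradle at local x = 79 mm, 126 mm above the table. The arm is 20 mm wide, 10 mm thick, local x 68 to 124 mm, carried by a post 30 mm wide at local x = 110 to 124 mm.
- pole: Loose pole: white tube, 40 mm diameter, 170 mm long with its steel collar, about 0.55 kg, lying in the V-rests. Origin on its centre line, nominally at rest_axis (may slip 4 mm lengthwise); local x along it towards the bracket. The collar is clamped tight on it at an angle that differs every time and IS NOT REPORTED: this pose does not tell it. They turn together and stay as left.
- rest_axis (a point): Centre of the collar's gripping part, on the pole's centre line, fixed in the cradle 80 mm above the table, axes as the cradle's. This part is 80 mm long, round, 50 mm diameter, with two opposite full-length flats 36 mm apart. Parallel jaws close to 36 mm flush on the flats, 50*cos(43.9-d) mm at d degrees from flush, 50 mm beyond d = 43.9. Start: flats 25 degrees or more from vertical.
- head_axis (a point): Centre of the collar's head, on the pole's centre line under the pin, fixed in the cradle at local x = 79 mm, 80 mm high. The head is round, 52 mm diameter, 21 mm long, with a 12 mm cross-hole through its centre, parallel to the flats: the hole is upright when both flats are vertical, one facing each side of the cradle (either way up). Tilting a gripper about the pole's centre line turns it.
- lockpin (a joint): Depth of the captive lock pin in m: 0 raised (start; its tip 4 mm above the collar's head), 0.040 right home with the knob on the arm. 8 mm steel pin, round tip; slides straight down against 2 N of friction and stays where left. It stops after about 4 mm on the head if the hole is not under it.
- lockpin_top (a point): Centre of the top face of the pin's black knob, 26 mm diameter, 14 mm high; 180 mm above the table when raised, 140 mm when home. Push it straight down.
- bottle_a: Bystander: clear squeeze bottle of dye with a white nozzle, 52 mm in diameter, 193 mm tall, standing; origin under its middle.
- bottle_b: Bystander: another such squeeze bottle.
- bottle_c: Bystander: another such squeeze bottle.
- jar: Bystander: glass jar 68 mm in diameter, 85 mm tall; origin under its middle.
- cup: Bystander: white plastic cup, 76 mm across the rim, 90 mm tall; origin under its middle.
- block: Bystander: round wooden resist block 84 mm in diameter, 18 mm thick, lying beside the cradle; origin under its middle.
- brush: Bystander: brush 180 mm long lying beside the cradle along its length; origin under its middle.
Not all that is in view belongs to the job. Leave any pink look-alike of the pole alone.

How it is judged:
At the end, for the whole second after the job is handed in: The lock pin is down by more than 36 of its 40 mm, through the collar's cross-hole; the pole lies at rest in both V-rests (within 5 mm in height, 6 mm sideways, 10 mm lengthwise and 0.06 rad of its place) (value of joint lockpin above 0.036 m and z of pole in the frame of rest_axis between -0.005 and 0.005 m and y of pole in the frame of rest_axis between -0.006 and 0.006 m and x of pole in the frame of rest_axis between -0.01 and 0.01 m and angle between the x axis of pole and the x axis of cradle, either way round below 0.06 rad and linear speed of pole below 0.02 m/s and angular speed of pole below 0.2 rad/s); the robot touches nothing.
It fails at once if a bottle, the jar, the cup, the wooden block or the brush is moved by more than 30 mm (distance of any of bottle_a, bottle_b, bottle_c, jar, cup, block, brush from where it was at the start of the episode above 0.03 m).
It also fails if it takes over 72 s, if anything falls off the work surface, if the arm or the gripper's body presses on something with over 40 N, if the wrist force passes 120 N, or if a joint passes its speed limit or range.

## Working session

There is one attempt and no reset: what is moved stays moved. The work goes in short steps, Python scripts to look and compute and a tool call to move; the robot and the scene stay as the last step left them, time stands still between calls to the robot, and variables do not carry over. Pictures are saved under pics/ and viewed, at most 10 in all, crops included, and the job is handed in when it is done.

Besides the shell and the picture viewer there is one more tool, called after ">>>" as name([rows], argument=value, ...), one row to a line, values as JSON. move_arm: Moves the arm, as the interface text tells. Its arguments: {"type":"object","properties":{"increments":{"type":"array"},"grip":{"type":"number"},"force":{"type":"number"}},"required":["increments"]}

```bash
mkdir -p pics; ls
cat > h.py <<'E'
import numpy as np, cv2
from scipy.spatial.transform import Rotation as R
from station import telemetry, cams, hand_in, nets
def cam(name):
    m=cams.camera_model(name); return m
def ray(m,px):
    K=np.array(m["intrinsics"]); d=np.linalg.inv(K)@[px[0],px[1],1]; d=np.array([d[0],-d[1],-d[2]])
    return d
E
python3 - <<'E'
from h import *
o=telemetry.get_obs(); print({k:np.round(v,3).tolist() for k,v in o.items()})
for n in ["scene","top","wrist"]:
    m=cams.camera_model(n); print(n,m)
    im=cams.camera(n); cv2.imwrite(f"pics/{n}0.png",im)
    for q in ["cradle","pole","pin_arm","rest_axis","head_axis","lockpin_top"]:
        try: print(q,[(np.round(r["centre"],1).tolist(),round(r["conf"],2)) for r in nets.mark_of(n,q)[:3]])
        except Exception as e: print(q,e)
E
```

```text
pics
{'time_s': 0.0, 'qpos': [-1.405, 0.3, 1.522, 0.0, 1.321, -0.067], 'joint_vel': [0.001, 0.0, 0.0, 0.0, -0.0, 0.0], 'tau': [0.002, -53.181, -35.273, 0.071, 0.024, -0.0], 'ee_pos': [0.127, -0.535, 0.205], 'eef_rot': [-3.14, -0.0, 0.233], 'force': [-1.082, 0.445, -0.034], 'moment': [-0.006, -0.021, -0.056], 'grip_force': 0.0, 'grip_width': 0.094}
scene {'intrinsics': array([[583.80945484,   0.        , 308.89889057],
       [  0.        , 583.80945484, 234.61291101],
       [  0.        ,   0.        ,   1.        ]]), 'xyz': array([ 0.83375243, -0.59222621,  1.22480266]), 'attitude': array([ 0.55746266, -0.01276871,  0.54692941])}
cradle [([338.2, 288.7], 0.79)]
pole [([281.4, 139.7], 0.78), ([338.2, 268.4], 0.61)]
pin_arm [([364.0, 239.5], 0.66)]
rest_axis [([180.1, 361.2], 0.66), ([334.7, 267.3], 0.64), ([339.0, 268.0], 0.4)]
head_axis [([360.0, 246.9], 0.76)]
lockpin_top [([364.2, 225.6], 0.65)]
top {'intrinsics': array([[564.0585365 ,   0.        , 317.19862425],
       [  0.        , 564.0585365 , 247.59097771],
       [  0.        ,   0.        ,   1.        ]]), 'xyz': array
[... 250 characters left out ...]
7)]
head_axis [([310.6, 205.7], 0.92)]
lockpin_top [([453.6, 199.6], 0.68), ([310.4, 202.2], 0.6)]
wrist {'intrinsics': array([[357.48834697,   0.        , 322.90892619],
       [  0.        , 357.48834697, 238.19754381],
       [  0.        ,   0.        ,   1.        ]]), 'T_tool_cam': array([[ 6.82408743e-04,  9.67183762e-01,  2.54076965e-01,
         7.27912971e-02],
       [ 9.99999707e-01, -5.72060048e-04, -5.08197796e-04,
        -8.48533731e-05],
       [-3.46173375e-04,  2.54077238e-01, -9.67183870e-01,
        -1.79775977e-01],
       [ 0.00000000e+00,  0.00000000e+00,  0.00000000e+00,
         1.00000000e+00]])}
cradle []
pole []
pin_arm []
rest_axis []
head_axis []
lockpin_top []
```

```bash
cat >> h.py <<'E'
def pose(n,o=None):
    m=cams.camera_model(n); K=np.array(m["intrinsics"])
    if n=="wrist":
        T=np.eye(4); T[:3,:3]=R.from_euler("xyz",o["eef_rot"]).as_matrix(); T[:3,3]=o["ee_pos"]; T=T@m["T_tool_cam"]
        return K,T[:3,:3],T[:3,3]
    return K,R.from_euler("xyz",m["attitude"]).as_matrix(),np.array(m["xyz"])
def at(P,px,z):
    K,Rm,t=P; d=Rm@ray({"intrinsics":K},px); return t+d*(z-t[2])/d[2]
def proj(P,X):
    K,Rm,t=P; c=Rm.T@(np.array(X)-t); u=K@[c[0],-c[1],-c[2]]; return u[:2]/u[2]
E
python3 - <<'E'
from h import *
S=pose("scene");T=pose("top")
for nm,s,t,z in [("cradle",(338.2,288.7),(337,218.2),0),("rest",(336.5,267.6),(339.8,214.3),.08),("head",(360,246.9),(310.6,205.7),.08),("arm",(364,239.5),(311.2,205.2),.126),("top",(364.2,225.6),(310.4,202.2),.18),("pole?",(281.4,139.7),(233.1,336.9),.08)]:
    print(nm,at(S,s,z).round(4),at(T,t,z).round(4))
a=cv2.imread("pics/scene0.png");cv2.imwrite("pics/s.png",a)
b=cv2.imread("pics/top0.png");
cv2.imwrite("pics/both.png",np.hstack([cv2.resize(a[80:480,80:560],(400,333)),cv2.resize(b[60:460,80:560],(400,333))]))
for q in ["bottle_a","jar","cup","block","brush"]:
  print(q,[(at(T,r["centre"],0).round(3).tolist(),round(r["conf"],2)) for r in nets.mark_of("top",q) if r["conf"]>.3])
E
```

```text
cradle [ 0.5858 -0.0231  0.    ] [ 0.5786 -0.0208  0.    ]
rest [ 0.5726 -0.0167  0.08  ] [ 0.5715 -0.0261  0.08  ]
head [0.5915 0.0583 0.08  ] [0.596  0.0541 0.08  ]
arm [0.5996 0.0535 0.126 ] [0.5859 0.0517 0.126 ]
top [0.5948 0.0526 0.18  ] [0.5803 0.053  0.18  ]
pole? [0.2655 0.2333 0.08  ] [0.2393 0.2589 0.08  ]
bottle_a [([0.514, -0.337, 0.0], 0.91), ([0.615, 0.387, 0.0], 0.65)]
jar [([0.382, -0.355, 0.0], 0.88)]
cup [([0.632, -0.355, 0.0], 0.91)]
block [([0.696, -0.02, 0.0], 0.59), ([0.379, -0.35, 0.0], 0.41)]
brush [([0.458, -0.017, 0.0], 0.95)]
```

View pics/scene0.png

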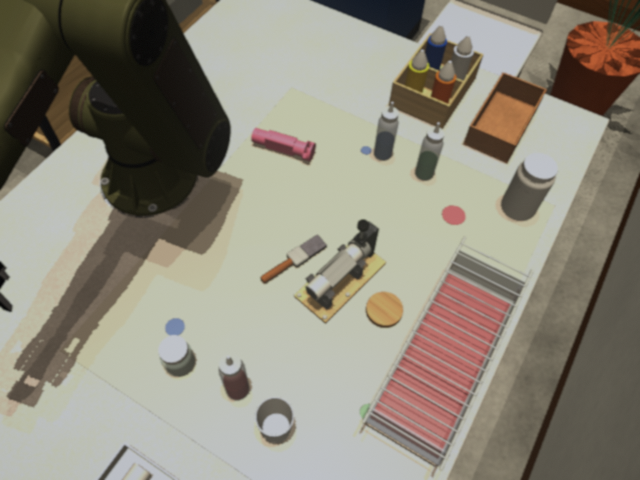

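View pics/top0.png

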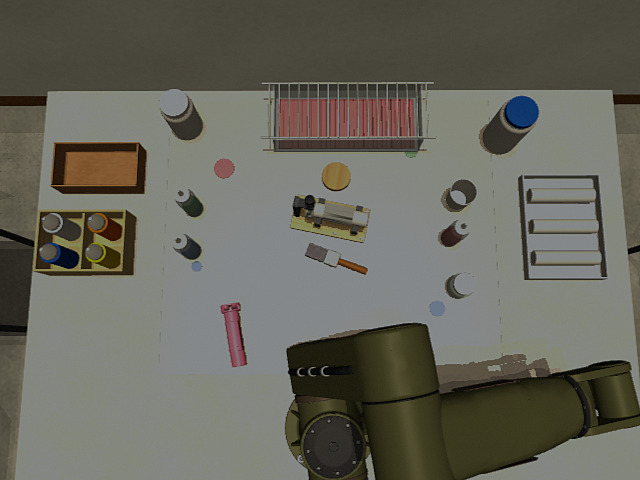

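Candidates for the pole: the white tube in the cradle (scene 338,268 / top 338,212) and the pink look-alike (scene 281,140 / top 233,337). The white one in the plywood cradle matches the description. I'll hover over it and check it with the wrist camera.

>>> move_arm([
  [0,0,-0.014,-0.167],
  [0,0,-0.014,-0.167],
  [0,0,-0.014,-0.167],
  [0,0,-0.014,-0.167],
  [0,0,-0.014,-0.167],
  [0,0,-0.014,-0.167],
  [0,0,-0.014,-0.167],
  [0.0467,0.0287,0,0],
  [0.0467,0.0287,0,0],
  [0.0467,0.0287,0,0],
  [0.0467,0.0287,0,0],
  [0.0467,0.0287,0,0],
  [0.0467,0.0287,0,0],
  [0.0467,0.0287,0,0],
  [0.0467,0.0287,0,0],
  [0.0467,0.0287,0,0],
  [0.0467,0.0287,0,0],
  [0.0467,0.0287,0,0],
  [0.0467,0.0287,0,0],
])

```text
time_s: 3.68
ee_pos: [0.5616, -0.0391, 0.3035]
eef_rot: [3.141, 0.0, 1.402]
force: [0.4, -0.3, 0.0]
grip_width: 0.0943
grip_force: 0.0
```

Run:
```python
from h import *
o=telemetry.get_obs(); print(o["ee_pos"].round(4) if hasattr(o["ee_pos"],"round") else o["ee_pos"],o["eef_rot"],o["time_s"])
cv2.imwrite("pics/w1.png",cams.camera("wrist")); P=pose("wrist",o)
for q,z in [("cradle",0),("pole",.08),("pin_arm",.126),("rest_axis",.08),("head_axis",.08),("lockpin_top",.18)]:
    print(q,[(np.round(r["centre"],1).tolist(),round(r["conf"],2),at(P,r["centre"],z).round(4).tolist()) for r in nets.mark_of("wrist",q)[:3]])
```

```text
[ 0.5616 -0.0391  0.3035] [3.14126647e+00 5.88790462e-05 1.40188132e+00] 3.675
cradle [([403.2, 396.4], 0.71, [0.6338, -0.3683, 0.0])]
pole [([330.3, 193.5], 0.59, [0.5724, -0.0211, 0.08])]
pin_arm [([336.1, 115.8], 0.77, [0.5899, 0.057, 0.126])]
rest_axis []
head_axis [([330.7, 123.2], 0.65, [0.5851, 0.0535, 0.08]), ([333.1, 193.6], 0.26, [0.5755, -0.0217, 0.08])]
lockpin_top [([335.8, 112.1], 0.84, [0.5876, 0.0562, 0.18])]
```

View pics/w1.png

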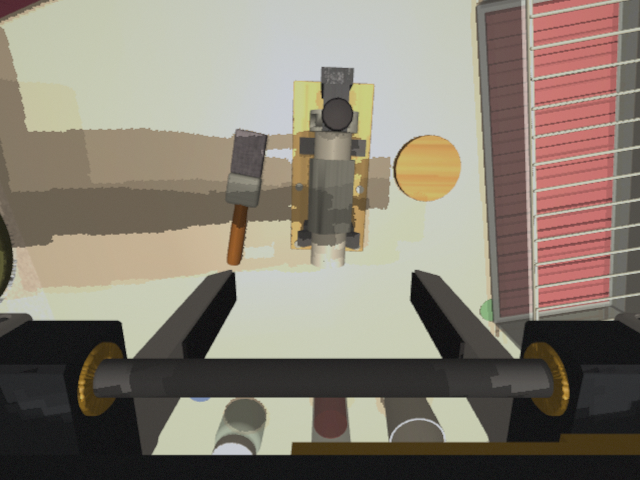

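The white pole lies in the cradle at (330,195), with the knob at (336,113), the brush to the left and the block to the right. It is the right one. Next come the cradle axis and a close crop of the collar.

Run:
```python
from h import *
o=telemetry.get_obs();P=pose("wrist",o)
for px in [(293,80),(290,248),(374,83),(368,250)]: print(at(P,px,.01).round(4))
im=cv2.imread("pics/w1.png")
c=im[60:280,280:390]; cv2.imwrite("pics/c1.png",cv2.convertScaleAbs(cv2.resize(c,None,fx=2.7,fy=2.7,interpolation=cv2.INTER_CUBIC),alpha=1.0))
```

```text
[0.5486 0.1121 0.01  ]
[ 0.5038 -0.098   0.01  ]
[0.6461 0.092  0.01  ]
[ 0.6094 -0.119   0.01  ]
```

View pics/c1.png

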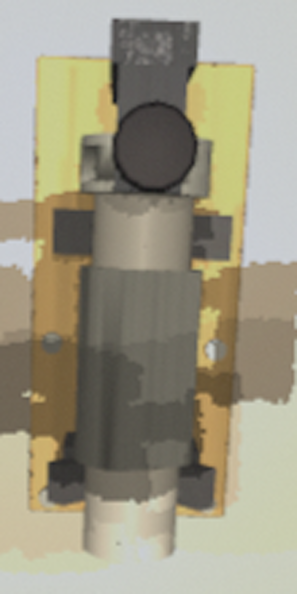

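>>> move_arm([
  [0.001,0.004,0.05,0.022],
  [0.001,0.004,0.05,0],
  [0,0,0,0],
  [0,0,0,0],
])

```text
time_s: 4.53
ee_pos: [0.5694, -0.0407, 0.2059]
eef_rot: [3.139, -0.0, 1.379]
force: [0.5, 0.3, 1.5]
grip_width: 0.094
grip_force: 0.0
```

Run:
```python
from h import *
o=telemetry.get_obs(); print(o["ee_pos"],o["eef_rot"],o["time_s"])
im=cams.camera("wrist");cv2.imwrite("pics/w2.png",im); P=pose("wrist",o)
u=np.array([.189,.982]);c0=np.array([.5727,-.0245])
for q,z in [("pole",.08),("pin_arm",.126),("rest_axis",.08),("head_axis",.08),("lockpin_top",.18)]:
    print(q,[(np.round(r["centre"],1).tolist(),round(r["conf"],2),at(P,r["centre"],z).round(4).tolist()) for r in nets.mark_of("wrist",q)[:2]])
for x in (-.04,.04):print(proj(P,[*(c0+x*u),.105]))
c=im[60:420,200:460]; cv2.imwrite("pics/c2.png",cv2.resize(cv2.convertScaleAbs(c,alpha=1.3),None,fx=1.66,fy=1.66,interpolation=cv2.INTER_CUBIC))
```

```text
[ 0.56935225 -0.04072117  0.20592023] [ 3.13886743e+00 -1.68855066e-04  1.37908473e+00] 4.525
pole [([323.9, 209.2], 0.87, [0.5734, -0.0222, 0.08])]
pin_arm [([325.4, 107.5], 0.89, [0.5891, 0.055, 0.126])]
rest_axis []
head_axis []
lockpin_top [([325.1, 98.7], 0.55, [0.5883, 0.0545, 0.18])]
[323.7595398  265.06804245]
[323.73005578 166.73535906]
```

View pics/c2.png

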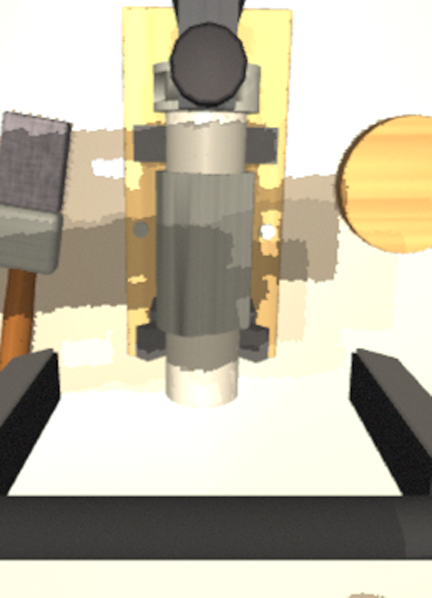

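The collar crop shows a corner line at about col 188 and a uniform flat from 188 to 250, with the axis at col 204. The head's hole mouth is a bright notch at upper left (165,85). So a flat's normal points about 24° right of top, and the top has to roll roughly 66° to the right (+tool y).

The tool cannot tilt, so I'll lower the right finger (inner face 20 mm off axis) onto the flat's right edge to roll the collar. The left finger stays as a stop, and a squeeze finishes the alignment.

>>> move_arm([
  [-0.0035,-0.004,0,0],
  [0,0,0.03,0],
  [0,0,0.03,0],
  [0,0,0.03,0],
  [0,0,0.01,0],
  [0,0,0,0],
  [0,0,0,0],
], grip=0.51, force=30)

```text
time_s: 5.7
ee_pos: [0.5648, -0.0429, 0.1048]
eef_rot: [3.14, -0.0, 1.38]
force: [0.2, 0.5, 0.6]
grip_width: 0.0478
grip_force: 0.0
```

>>> move_arm([
  [0,0,0.005,0],
  [0,0,0.003,0],
  [0,0,0.003,0],
  [0,0,0.003,0],
  [0,0,0.003,0],
  [0,0,0,0],
])

```text
time_s: 6.45
ee_pos: [0.5651, -0.0429, 0.0871]
eef_rot: [3.139, -0.0, 1.38]
force: [1.8, -0.9, 5.5]
grip_width: 0.0478
grip_force: 2.2
```

>>> move_arm([
  [0,0,0.003,0],
  [0,0,0.003,0],
  [0,0,0.003,0],
  [0,0,0.003,0],
  [0,0,0,0],
])

```text
time_s: 7.08
ee_pos: [0.5658, -0.0431, 0.0755]
eef_rot: [3.137, -0.0, 1.38]
force: [5.9, -0.8, 4.3]
grip_width: 0.0478
grip_force: 3.5
```

>>> move_arm([
  [0,0,0.003,0],
  [0,0,0.003,0],
  [0,0,0.003,0],
  [0,0,0,0],
])

```text
time_s: 7.58
ee_pos: [0.5647, -0.0429, 0.0654]
eef_rot: [3.14, -0.0, 1.38]
force: [6.2, 0.1, 0.2]
grip_width: 0.048
grip_force: 3.2
```

Now squeeze while sliding down.

>>> move_arm([
  [0,0.002,0,0],
  [0,0.002,0,0],
  [0,0,0.003,0],
  [0,0,0.003,0],
  [0,0,0.003,0],
  [0,0,0,0],
], grip=0.3, force=30)

```text
time_s: 8.32
ee_pos: [0.5686, -0.0435, 0.0595]
eef_rot: [3.14, -0.0, 1.38]
force: [-13.7, 2.0, 36.1]
grip_width: 0.0358
grip_force: 30.0
```

Width is 35.8 mm, so the jaws are flush on the flats. I'll relieve the load, open, rise and go to the pin.

>>> move_arm([
  [0,-0.001,-0.003,0],
  [0,0,0,0],
  [0,0,0,0],
])

```text
time_s: 8.7
ee_pos: [0.568, -0.0435, 0.0602]
eef_rot: [3.139, -0.0, 1.38]
force: [4.6, -0.8, 7.1]
grip_width: 0.0363
grip_force: 29.9
```

>>> move_arm([
  [0,0,0,0],
  [0,0,0,0],
  [0,0,0,0],
  [0,0,0,0],
], grip=0.75)

```text
time_s: 9.2
ee_pos: [0.567, -0.0434, 0.0592]
eef_rot: [-3.141, 0.0, 1.38]
force: [-0.7, -0.5, -0.1]
grip_width: 0.0697
grip_force: 0.0
```

>>> move_arm([
  [0,0,-0.03,0],
  [0,0,-0.04,0],
  [0,0,-0.04,0],
  [0,0,-0.04,0],
  [0,0,0,0],
  [0,0,0,0],
])

```text
time_s: 9.95
ee_pos: [0.5668, -0.0433, 0.2085]
eef_rot: [-3.14, 0.0, 1.38]
force: [-0.7, 0.2, -0.3]
grip_width: 0.0706
grip_force: 0.0
```

Run:
```python
from h import *
o=telemetry.get_obs(); print(o["ee_pos"],o["eef_rot"],o["time_s"])
im=cams.camera("wrist"); P=pose("wrist",o)
for q,z in [("pole",.08),("pin_arm",.126),("lockpin_top",.18)]:
    print(q,[(np.round(r["centre"],1).tolist(),round(r["conf"],2),at(P,r["centre"],z).round(4).tolist()) for r in nets.mark_of("wrist",q)[:2]])
c=im[60:420,200:460]; cv2.imwrite("pics/c3.png",cv2.resize(cv2.convertScaleAbs(c,alpha=1.3),None,fx=1.66,fy=1.66,interpolation=cv2.INTER_CUBIC))
```

```text
[ 0.56683215 -0.04330774  0.20845873] [-3.14029937e+00  8.57734579e-05  1.37988586e+00] 9.95
pole [([326.2, 203.9], 0.59, [0.5731, -0.021, 0.08])]
pin_arm [([327.9, 105.1], 0.57, [0.5882, 0.0539, 0.126])]
lockpin_top [([328.5, 92.8], 0.91, [0.5881, 0.0548, 0.18]), ([328.6, 103.9], 0.62, [0.5871, 0.0492, 0.18])]
```

View pics/c3.png

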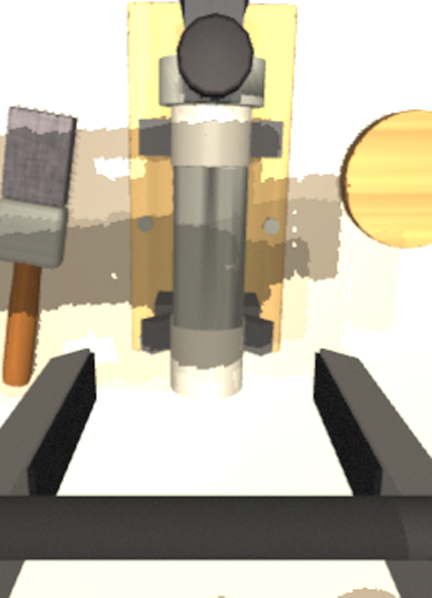

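The collar now shows narrow (cols 173–245, about 36 mm) with its round side up, so the flats are vertical. The knob is at (215,55). I'll shut the fingers and go over the knob.

>>> move_arm([
  [0.033,0.001,0,0],
  [0.033,0.001,0,0],
  [0.0335,0.0003,0,0],
  [0,0,0,0],
  [0,0,0.015,0],
  [0,0,0,0],
], grip=0)

```text
time_s: 10.9
ee_pos: [0.5876, 0.053, 0.1925]
eef_rot: [-3.139, 0.001, 1.379]
force: [-0.1, -0.3, 0.6]
grip_width: 0.014
grip_force: 0.0
```

>>> move_arm([
  [0,0,0.008,0],
  [0,0,0.005,0],
  [0,0,0.004,0],
  [0,0,0.004,0],
  [0,0,0,0],
])

```text
time_s: 11.52
ee_pos: [0.5883, 0.0539, 0.1732]
eef_rot: [-3.141, -0.0, 1.38]
force: [-0.5, 1.0, 0.4]
grip_width: 0.0004
grip_force: 0.0
```

>>> move_arm([
  [0,0,0.005,0],
  [0,0,0.005,0],
  [0,0,0.005,0],
  [0,0,0.005,0],
  [0,0,0,0],
])

```text
time_s: 12.15
ee_pos: [0.588, 0.0539, 0.1528]
eef_rot: [-3.14, 0.0, 1.38]
force: [-1.1, 0.3, -0.4]
grip_width: 0.0002
grip_force: 0.0
```

>>> move_arm([
  [0,0,0.005,0],
  [0,0,0.004,0],
  [0,0,0.003,0],
  [0,0,0.002,0],
  [0,0,0,0],
])

```text
time_s: 12.78
ee_pos: [0.5884, 0.0539, 0.1402]
eef_rot: [3.141, -0.0, 1.38]
force: [-4.2, 0.4, 9.5]
grip_width: 0.0005
grip_force: 4.5
```

>>> move_arm([
  [0,0,0.001,0],
  [0,0,0,0],
])

```text
time_s: 13.02
ee_pos: [0.5885, 0.0539, 0.1401]
eef_rot: [3.141, -0.0, 1.38]
force: [-7.5, -1.1, 17.3]
grip_width: 0.0004
grip_force: 8.4
```

>>> move_arm([
  [0,0,-0.03,0],
  [0,0,-0.04,0],
  [-0.05,0,-0.02,0],
  [-0.05,0,0,0],
  [0,0,0,0],
  [0,0,0,0],
])

```text
time_s: 13.78
ee_pos: [0.5694, -0.0439, 0.2282]
eef_rot: [-3.141, -0.0, 1.38]
force: [0.5, -0.4, -0.1]
grip_width: 0.0009
grip_force: 0.0
```

Run:
```python
from h import *
o=telemetry.get_obs(); print(o["ee_pos"],o["force"],o["time_s"])
im=cams.camera("wrist"); P=pose("wrist",o); cams.camera("scene")
for q,z in [("pole",.08),("lockpin_top",.14)]:
    print(q,[(np.round(r["centre"],1).tolist(),round(r["conf"],2),at(P,r["centre"],z).round(4).tolist()) for r in nets.mark_of("wrist",q)[:2]])
print([(r["centre"],at(pose("scene"),r["centre"],.14)) for r in nets.mark_of("scene","lockpin_top")[:1]])
c=im[60:420,200:460]; cv2.imwrite("pics/c4.png",cv2.resize(cv2.convertScaleAbs(c,alpha=1.3),None,fx=1.66,fy=1.66,interpolation=cv2.INTER_CUBIC))
```

```text
[ 0.56939375 -0.04394837  0.2282112 ] [ 0.54577837 -0.43750264 -0.09849406] 13.775
pole [([323.0, 201.3], 0.58, [0.5729, -0.0218, 0.08])]
lockpin_top [([326.2, 104.6], 0.68, [0.5899, 0.0543, 0.14])]
[]
```

View pics/c4.png

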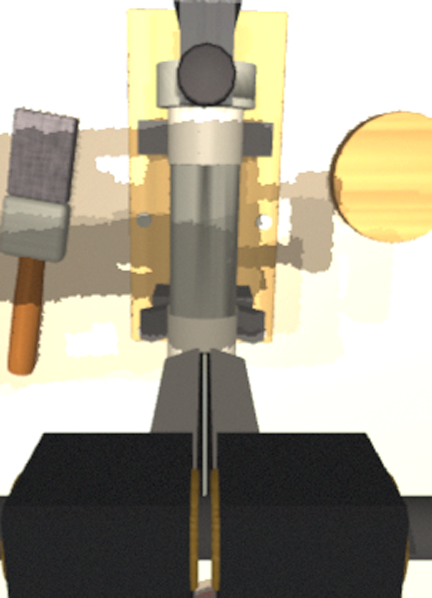

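The knob (207,73) is smaller and sits on the arm. Taken at z = 0.14 it lands at the pin's position. The pole lies in both rests, and the brush and block have not moved.

```bash
python3 -c "
from station import hand_in
print(hand_in())"
```

```text
the job is handed in; nothing more can be done
None
```

The job is handed in at about 14 s: the pole was rolled until the jaws sat flush on the flats, and the pin was pushed until it stopped with the knob top at 140 mm; by the last picture the pole lies in both rests and the brush and block are where they were.

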